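# Load the spice caddy, tall jar at the back first

### The arm

A 6-joint arm with a two-finger parallel gripper is mounted at the origin on a cart in front of the work surface, level with it; the furniture and walls round the work are solid. World frame = base frame: x ahead of the robot, y to its left, z up, the work surface at z = 0. Lengths are in m, angles in rad, forces in N, time in s.
With the tool pointing down it reaches from about 0.375 to 0.975 m from the base axis. Payload 3.8 kg.
Tool frame: the origin (TCP) lies at the very end of the fingers, on their centre line; the grasp point (between the pads) lies 19 mm behind it; z points along the fingers, y is the line along which they close (so a half turn about z gives the same grasp; the last joint's range is limited). The gripper opens to 85 mm and grips with 20 to 120 N. Pads are 22 mm wide; open, the fingers measure 114 mm over their backs; the gripper's body (76 mm by 85 mm) begins 54 mm behind the grasp point. The pads swing forward as they close: fully open they stand 13 mm farther back than shut.
Start: joints at [1.085, 0.264, 1.604, -0, 1.274, -0.037], TCP at [0.293, 0.608, 0.231] pointing down, gripper open.
Joint ranges: [-2.63, 2.63], [-0.94, 2.18], [0.31, 2.57], [-1.31, 4.45], [0, 2.66], [-2.55, 2.55]. Speed limits (rad/s): [2.57, 2.57, 3.14, 3.14, 3.14, 3.14].

### API

Orientations are given as a rotation vector (axis times angle).
In Python, from workcell import monitor, viewer, job gives the robot as it stands. The module is installed in compiled form; this text tells all that it offers.
- The arm moves only by the tool step_arm, never from a script. Its argument "series" is one flat list of numbers, 4 for each row, row after row: the shift along the tool's x, y, z in m, then the turn about the tool's z in rad. A call has 1 to 8 rows; each row is the pose to reach, as a shift and turn from the pose commanded when the call began, along the tool's axes at that moment; what a row does not reach only later rows make up. A row lasts 1/8 s, in which the tool goes at most 62.5 mm and 10.7 degrees, less where a joint would pass 70% of its speed; a pose out of reach is approached as far as the arm can. A call with a gripper value outside its range is refused whole. "gripper" is the opening, from 0 (shut) to 1 (fully open), set as the call begins (left out, the last holds). The fingers move at their own pace and stop on an object; "newtons" is the grip in N (left out, the last holds). Time passes only in rows, so rows that repeat a pose let the fingers close. It gives the time, the measured TCP pose, the force, the opening and the grip force at its end, in the units of the state.
- monitor.read_state(): the state, without advancing time (a new reading comes with each control period).
- viewer.read_camera(name): name is "scene" or "top"; returns a dict with "image" (384x512x3 uint8, red, green, blue), "intrinsics" (3x3 intrinsics, pixels), "distortion" ([k1, k2, p1, p2, k3] as OpenCV has them; the pictures are not rectified), "T" (4x4, takes a point from camera to world coordinates). Camera axes: x right, y up, looking along -z (the intrinsics and any distortion apply to the point x, -y, -z); pixel columns grow to the right and rows downward; lengths in m; the calibration is good to about 2 mm. A picture is of the moment at which its call begins. There is no depth.
- job.finish_job(): hands the job in; it is judged then, once.
Trained networks look in a picture, given as the dict that the camera call returned (one of the last four; its "shot" number tells which), for a name from the list of things; names that differ only in an ending like _2 or _b are one class to them, and where a whole thing is asked for, a point or a joint stands for the part that bears it (a point fixed in the world has none). Each returns a list of dicts, best first, with "score" (0 to 1); they miss things now and then, are a little off and sometimes report something else, mostly with a low value. They report only what shows in the picture. A call takes as long as a camera call. They do not tell look-alikes from the thing itself.
- viewer.boxes_of(picture, label): "extent" ([centre column, centre row, width, height] in pixels, round what is visible of it).
- viewer.spot_point(picture, label): "point" ([column, row] in pixels: a listed point, or the origin of a listed thing).
The state is a dict: "time": time; "q": joint angles; "joint_vel": joint speeds; "joint_torque": joint torques, N m; "tool_pos": TCP position; "tcp_rot": TCP orientation; "wrist_force": force on the tool from outside, world axes, zero at the start; "torque": the same for the moment, N m; "width": opening from 0.0 (shut) to 1.0 (fully open); "grip_force": force on a finger pad.
Only numpy, scipy, OpenCV 4.12 (cv2) and the standard library are available. Lean on these libraries where they do the work, as an engineer would, in place of code of your own. Each camera call takes 0.05 s, during which the arm holds its last target. There are 200 camera calls.

### The job

Load the small wooden caddy on the worktop: first stand the tall green-capped spice jar in its back compartment (the one at the high back board), and after that stand the short tin in its front compartment. Set both down upright on the caddy floor without dropping them, and leave the little dropper bottle standing where it is.

Things in the scene. Friction and masses are not known exactly. Their poses are not given: they have to be found in the camera images.
- jar: Round clear spice jar with green cap and label, 106 mm tall, 45 mm diameter throughout (body and cap), about 0.11 kg, loose, standing upright on the front part of the worktop (not one of the jars along the wall). Origin at the centre of its underside, z up.
- tin: Round straight-sided food tin with green label, closed top, 72 mm tall, 57 mm diameter, about 0.18 kg, loose, standing upright on the front part of the worktop (not the tin at the wall). Origin at the centre of its underside, z up.
- dropper: Bystander: small brown dropper bottle with black bulb, 102 mm tall, 34 mm diameter, standing upright in the same row as the jar and the tin. The three stand in any order, centres at least 85 mm apart. Origin at the centre of its underside, z up.
- caddy: Fixed open wooden caddy, 186 mm deep (x), 120 wide (y). Origin: on the worktop under its centre; x to its back, z up; yaw up to 0.3 rad. Floor at 10 mm. 8 mm walls, tops over the worktop: front 41, divider 46, back board 88, sides 41 (front), 56 (back). Front compartment inside 86 x 104 mm, centre x = -42, y = 0; back compartment inside 76 x 104 mm, centre x = +47, y = 0.
Mind the look-alikes: they are no part of the job. Leave any red look-alike of the jar alone. Leave any pink look-alike of the tin alone.

How it is judged:
By the outcome, as a careful person would: the job done as asked, in the order asked, and still so for the second after the job is handed in, with the robot touching nothing.
It also fails if it takes over 64 s, if anything falls off the work surface, if the arm or the gripper's body presses on something with over 40 N, if the wrist force passes 120 N, or if a joint passes its speed limit or range.

## Working session

There is one attempt and no reset: what is moved stays moved. The work goes in short steps, Python scripts to look and compute and a tool call to move; the robot and the scene stay as the last step left them, time stands still between calls to the robot, and variables do not carry over. Pictures are saved under pics/ and viewed, at most 10 in all, crops included, and the job is handed in when it is done.

Besides the shell and the picture viewer there is one more tool, called after ">>>" as name(argument=value, ...) on one line, values as JSON. step_arm: Moves the arm, as the interface text tells. Its arguments: {"type":"object","properties":{"series":{"type":"array"},"gripper":{"type":"number"},"newtons":{"type":"number"}},"required":["series"]}

```bash
mkdir -p pics; cat > h.py <<'E'
import numpy as np, cv2
from workcell import monitor, viewer, job
def ray(p,uv):
    n=cv2.undistortPoints(np.array([[uv]],float),np.array(p["intrinsics"]),np.array(p["distortion"],float))[0,0]
    T=np.array(p["T"]); return T[:3,3],T[:3,:3]@np.array([n[0],-n[1],-1.])
def onz(p,uv,z):
    o,d=ray(p,uv); return o+d*(z-o[2])/d[2]
def proj(p,X):
    T=np.array(p["T"]); c=(np.atleast_2d(X)-T[:3,3])@T[:3,:3]; c=c*[1,-1,-1]
    return cv2.projectPoints(c,np.zeros(3),np.zeros(3),np.array(p["intrinsics"]),np.array(p["distortion"],float))[0][:,0]
def tri(p1,u1,p2,u2):
    o1,d1=ray(p1,u1);o2,d2=ray(p2,u2)
    s=np.linalg.lstsq(np.c_[d1,-d2],o2-o1,rcond=None)[0]
    a,b=o1+s[0]*d1,o2+s[1]*d2; return (a+b)/2,np.linalg.norm(a-b)
E
python3 - <<'E'
from h import *
ims=[]
for n in("scene","top"):
    p=viewer.read_camera(n); ims.append(p["image"])
    print(n,np.array(p["T"])[:3].round(3).tolist())
    for l in("jar","tin","dropper","caddy"):
        for k in range(1):
            for b in viewer.boxes_of(p,l)[:4]: print(l,"box",np.round(b["extent"]),round(b["score"],2))
            for b in viewer.spot_point(p,l)[:4]: print(l,"pt",np.round(b["point"],1),round(b["score"],2),onz(p,b["point"],0 ).round(3))
for n,i in zip("st",ims): cv2.imwrite(f"pics/0{n}.png",cv2.resize(i[:,:,::-1],(800,600),interpolation=cv2.INTER_CUBIC))
print(monitor.read_state())
E
```

```text
scene [[0.746, 0.465, -0.477, -0.099], [-0.666, 0.509, -0.546, -0.736], [-0.011, 0.725, 0.689, 0.89]]
jar box [251. 190.  20.  34.] 0.92
jar box [221. 194.  17.  39.] 0.85
jar pt [251.2 202.8] 0.74 [ 0.478 -0.081  0.   ]
jar pt [218.1 207. ] 0.59 [ 0.393 -0.028  0.   ]
tin box [284. 243.  23.  39.] 0.76
tin pt [284.5 249.6] 0.73 [ 0.426 -0.275  0.   ]
tin pt [280.5 227.2] 0.62 [ 0.475 -0.21   0.   ]
dropper box [317. 244.  14.  24.] 0.65
dropper pt [316.4 249.9] 0.49 [ 0.489 -0.334  0.   ]
caddy box [218. 159.  66.  59.] 0.64
caddy pt [218.7 169.5] 0.72 [0.502 0.106 0.   ]
top [[-0.024, 0.979, -0.202, 0.24], [-1.0, -0.024, 0.005, -0.078], [-0.0, 0.202, 0.979, 1.136]]
jar box [251. 188.  20.  29.] 0.8
jar box [230. 219.  20.  28.] 0.61
jar pt [231.7 221.3] 0.57 [ 0.399 -0.03  -0.   ]
jar pt [249.6 190.3] 0.56 [ 0.48  -0.078  0.   ]
jar pt [350.1 187.7] 0.25 [ 0.48 -0.34  0.  ]
tin box [331. 212.  30.  28.] 0.76
tin box [296. 188.  26.  27.] 0.61
tin pt [326.4 212. ] 0.89 [ 0.418 -0.275  0.   ]
tin pt [293.3 191.9] 0.83 [ 0.473 -0.192  0.   ]
dropper box [353. 184.  21.  18.] 0.61
dropper pt [349.6 185.2] 0.68 [ 0.487 -0.339  0.   ]
caddy box [176. 180.  60.  83.] 0.6
caddy pt [174.7 184.4] 0.75 [0.5   0.118 0.   ]
{'time': 0.9, 'q': array([ 1.08508359e+00,  2.63881063e-01,  1.60401978e+00, -1.81773038e-05,
        1.27367226e+00, -3.68854770e-02]), 'joint_vel': array([0.00078043, 0.00059333, 0.00019768, 0.00181481, 0.00043878,
       0.0005064 ]), 'joint_torque': array([-7.41327549e-04, -5.15057516e+01, -3.67727995e+01, -1.38258838e-04,
        6.94772243e-04, -3.71772986e-07]), 'tool_pos': array([0.29288443, 0.60814161, 0.23128179]), 'tcp_rot': array([6.99100476e-01, 3.06279704e+00, 2.26136951e-05]), 'wrist_force': array([-0.47578696,  0.46397591, -0.25630866]), 'torque': array([ 0.01137279,  0.01375334, -0.00658795]), 'grip_force': 0.0, 'width': 0.9965458794671778}
```

View pics/0s.png

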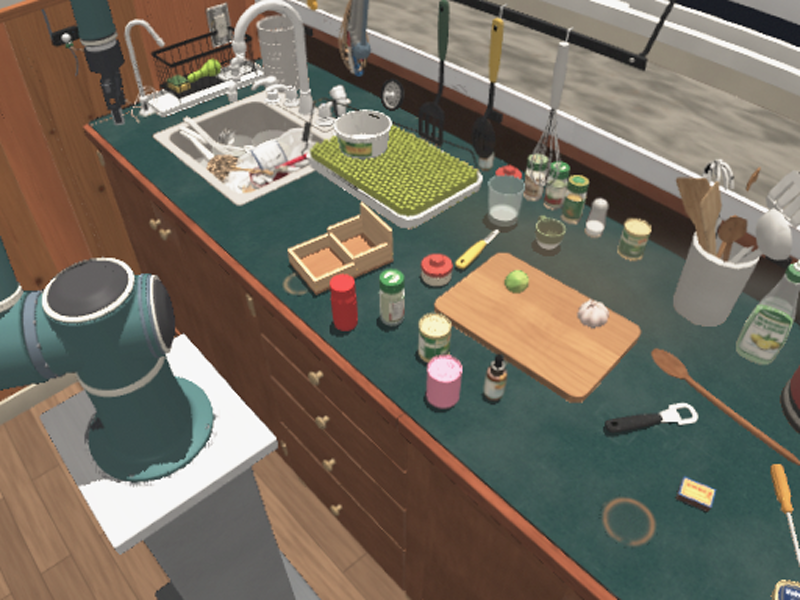

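View pics/0t.png

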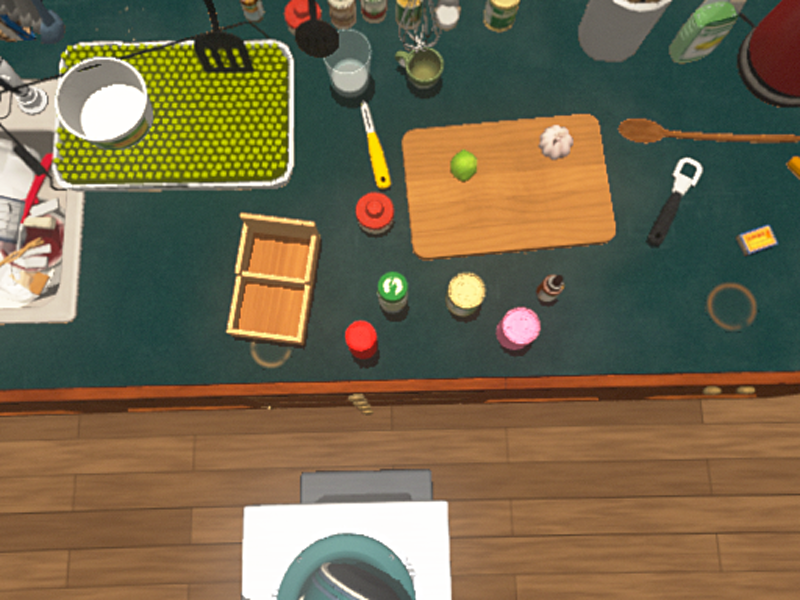

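Candidates, in native pixels. Jar: green-capped at scene (251,190) / top (251,188), which I choose; the red one at scene (221,194) / top (230,219) is the look-alike. There are also jars along the wall. Tin: cream/green at scene (278,215) / top (297,188), which I choose; the pink one at scene (284,243) / top (331,212) is the look-alike. There is also a tin at the wall. The dropper is at top (352,184) and the caddy at top (176,180).

```bash
python3 - <<'E'
from h import *
a=viewer.read_camera("scene");b=viewer.read_camera("top")
import pickle; pickle.dump((a,b),open("pk","wb"))
f=3.4
A=cv2.resize(a["image"][125:265,175:335,::-1],None,fx=4,fy=4,interpolation=cv2.INTER_CUBIC)
B=cv2.resize(b["image"][130:240,140:370,::-1],None,fx=f,fy=f,interpolation=cv2.INTER_CUBIC)
cv2.imwrite("pics/1s.png",A);cv2.imwrite("pics/1t.png",B)
E
```

```text
(no output)
```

View pics/1s.png

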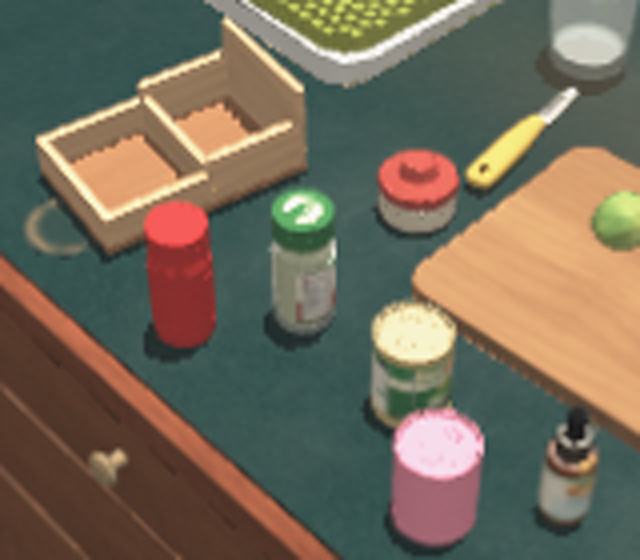

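View pics/1t.png

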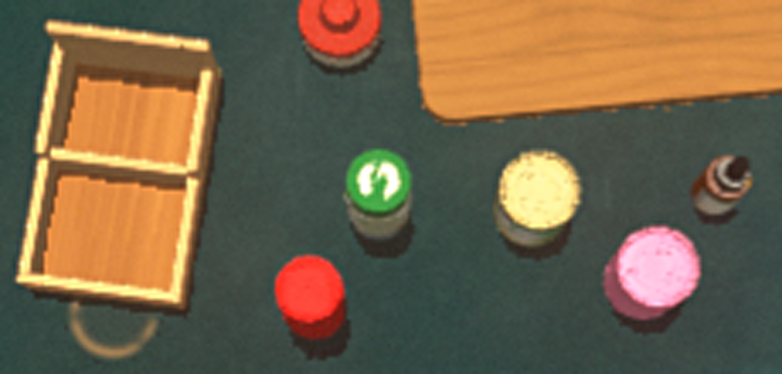

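```bash
python3 - <<'E'
from h import *; import pickle
from scipy.optimize import least_squares
a,b=pickle.load(open("pk","rb"))
S=lambda u,v:[175+(u+.5)/4-.5,125+(v+.5)/4-.5]
P=lambda u,v:[140+(u+.5)/3.4-.5,130+(v+.5)/3.4-.5]
for n,s,t in(("jar",S(303,212),P(379,181)),("tin",S(414,331),P(540,191)),("red",S(179,225),P(310,283)),("pink",S(438,436),P(658,265)),("dropper",S(578,418),P(738,165))):
    print(n,*tri(a,s,b,t))
obs=[(b,P(48,22),(93,60,88)),(b,P(210,42),(93,-60,88)),(b,P(18,281),(-93,60,41)),(b,P(184,306),(-93,-60,41)),
(a,S(226,18),(93,60,88)),(a,S(304,92),(93,-60,88)),(a,S(38,142),(-93,60,41)),(a,S(104,218),(-93,-60,41))]
print("corners",[tri(a,obs[i+4][1],b,obs[i][1])[0].round(3) for i in range(4)])
def pts(v,L):
    c,s=np.cos(v[2]),np.sin(v[2]);L=np.array(L)/1000
    return L@np.array([[c,s,0],[-s,c,0],[0,0,1]])+[v[0],v[1],0]
r=lambda v:np.concatenate([proj(c,pts(v,[l]))[0]-np.array(u) for c,u,l in obs])
o=least_squares(r,[.5,.115,0]);print(o.x.round(4),o.fun.round(1))
print("back",pts(o.x,[[47,0,10]]),"front",pts(o.x,[[-42,0,10]]))
E
```

```text
jar [ 0.47566643 -0.08187135  0.1045249 ] 5.247449898344118e-05
tin [ 0.47304326 -0.19786624  0.07329504] 0.0010026282745844194
red [ 0.40390975 -0.03195648  0.10298464] 0.0022358509892649735
pink [ 0.41597246 -0.27810318  0.07802745] 0.00014306626132127193
dropper [ 0.48377114 -0.33607643  0.09215923] 0.0003101413695638828
corners [array([0.602, 0.155, 0.088]), array([0.585, 0.039, 0.086]), array([0.422, 0.184, 0.037]), array([0.399, 0.061, 0.05 ])]
[ 0.5025  0.1099 -0.1493] [-0.2 -0.1  0.5 -0.   0.1  0.8 -0.8 -0.6  0.4 -0.1  0.7 -0.4 -0.8 -0.4
  0.1  1.2]
back [[0.54898809 0.10291318 0.01      ]] front [[0.4609781  0.11615105 0.01      ]]
```

```bash
cat > go.py <<'E'
import sys; from h import *
from scipy.spatial.transform import Rotation as Ro
x,y,z,ang=map(float,sys.argv[1:5])  # ang: closing-axis world angle
s=monitor.read_state(); R=Ro.from_rotvec(s["tcp_rot"]).as_matrix()
d=R.T@(np.array([x,y,z])-s["tool_pos"])
a=np.arctan2(R[1,1],R[0,1]); t=-((ang-a+np.pi/2)%np.pi-np.pi/2)
print("shift",d.round(4),"turn",round(t,4),"tilt",R[:,2].round(4),"rows",np.linalg.norm(d)/.0625,"t",s["time"],"grip",s["width"],s["grip_force"],s["wrist_force"].round(1))
E
python3 go.py .4757 -.082 .20 1.4215
```

```text
shift [-0.4641 -0.5425  0.0313] turn -0.2995 tilt [ 0.  0. -1.] rows 11.434197033327237 t 1.0 grip 1.001490206906267 0.0 [-0.2 -0.7  0.7]
```

>>> step_arm(series=[-0.03, -0.035, 0.002, -0.02, -0.07, -0.082, 0.005, -0.05, -0.11, -0.129, 0.008, -0.08, -0.15, -0.176, 0.011, -0.11, -0.19, -0.223, 0.014, -0.14, -0.23, -0.27, 0.017, -0.17, -0.27, -0.317, 0.02, -0.2, -0.31, -0.364, 0.022, -0.23], gripper=1, newtons=30)

```text
time: 2.0
tool_pos: [0.4145, 0.1439, 0.2096]
tcp_rot: [0.341, 3.122, 0.001]
wrist_force: [0.7, 0.4, -0.0]
width: 0.995
grip_force: 0.0
```

```bash
python3 go.py .4757 -.082 .20 1.4215
```

```text
shift [-0.1085 -0.2074  0.0096] turn -0.068 tilt [ 1.3e-03  3.0e-04 -1.0e+00] rows 3.7474175338474685 t 2.0 grip 0.9949077550201348 0.0 [ 0.7  0.4 -0. ]
```

>>> step_arm(series=[-0.03, -0.055, 0.003, -0.02, -0.06, -0.11, 0.006, -0.04, -0.085, -0.16, 0.008, -0.06, -0.1085, -0.2074, 0.0096, -0.068, -0.1085, -0.2074, 0.0096, -0.068])

```text
time: 2.62
tool_pos: [0.4757, -0.0835, 0.1999]
tcp_rot: [0.245, 3.131, -0.001]
wrist_force: [-1.4, 0.5, -0.7]
width: 0.999
grip_force: 0.0
```

```bash
python3 go.py .4757 -.082 .058 1.4215; python3 - <<'E'
from h import *
for n,sl in(("scene",(slice(85,225),slice(195,315))),("top",(slice(120,250),slice(190,310)))):
    p=viewer.read_camera(n)
    cv2.imwrite(f"pics/2{n}.png",cv2.resize(p["image"][sl][:,:,::-1],None,fx=4,fy=4))
a=cv2.imread("pics/2scene.png");b=cv2.imread("pics/2top.png");b=cv2.resize(b,(300,325));a=cv2.resize(a,(480,560))
c=np.zeros((560,780,3),np.uint8);c[:,:480]=a;c[:325,480:]=b;cv2.imwrite("pics/2.png",c)
E
```

```text
shift [0.0003 0.0016 0.1419] turn -0.0067 tilt [ 5.e-04 -9.e-04 -1.e+00] rows 2.2701418792732695 t 2.625 grip 0.9985671400833231 0.0 [-1.4  0.5 -0.7]
```

View pics/2.png

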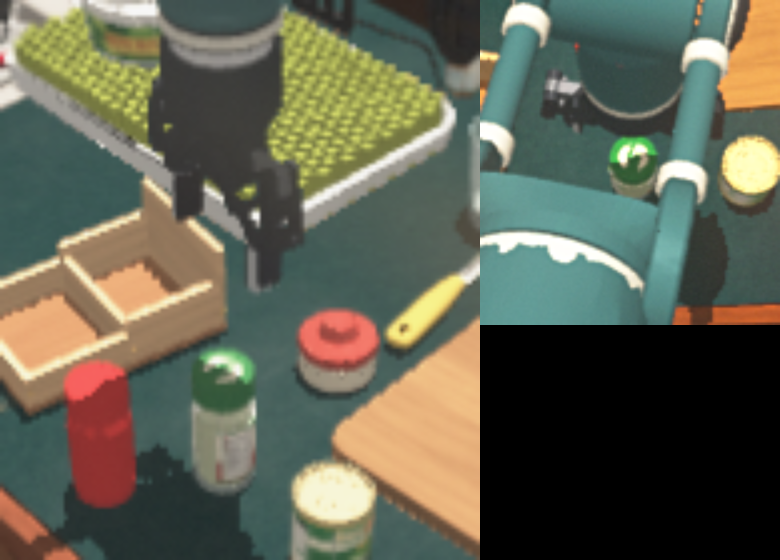

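The crop shows the open fingers above the green-capped jar. The tips are at scene native px (242,137) and (260,156), so their midpoint is (251,147). The red jar stands clear to the left. I'll check that midpoint against the calibration.

```bash
python3 - <<'E'
from h import *; import pickle
a,b=pickle.load(open("pk","rb")); c,s=np.cos(1.4215)*.05,np.sin(1.4215)*.05
X=np.array([.4757,-.0835,.2]);print(proj(a,[X,X+[c,s,0],X-[c,s,0]]))
E
```

```text
[[250.43342253 151.55198089]
 [240.50504295 142.20890355]
 [260.93676888 161.44823574]]
```

>>> step_arm(series=[0, 0.0016, 0.03, -0.006, 0, 0.0016, 0.06, -0.006, 0, 0.0016, 0.09, -0.006, 0, 0.0016, 0.12, -0.006, 0, 0.0016, 0.135, -0.006, 0, 0.0016, 0.142, -0.006, 0, 0.0016, 0.142, -0.006])

```text
time: 3.6
tool_pos: [0.4757, -0.0783, 0.058]
tcp_rot: [0.226, 3.133, 0.0]
wrist_force: [0.4, -0.3, 0.6]
width: 1.001
grip_force: 0.0
```

```bash
python3 go.py .4757 -.082 .058 1.4215
```

```text
shift [-0.0006 -0.0036 -0.    ] turn 0.0052 tilt [ 3.e-04 -0.e+00 -1.e+00] rows 0.058668318141549235 t 3.6 grip 1.000575247352714 0.0 [ 0.4 -0.3  0.6]
```

>>> step_arm(series=[-0.0006, -0.0036, 0, 0.005, -0.0006, -0.0036, 0, 0.005, -0.0006, -0.0036, 0, 0.005])

```text
time: 3.98
tool_pos: [0.4759, -0.0827, 0.0583]
tcp_rot: [0.236, 3.132, -0.0]
wrist_force: [0.5, 0.1, -0.1]
width: 1.002
grip_force: 0.0
```

>>> step_arm(series=[0, 0, 0, 0, 0, 0, 0, 0, 0, 0, 0, 0, 0, 0, 0, 0, 0, 0, 0, 0, 0, 0, 0, 0, 0, 0, 0, 0, 0, 0, 0, 0], gripper=0.35, newtons=30)

```text
time: 4.97
tool_pos: [0.4757, -0.0823, 0.0579]
tcp_rot: [0.235, 3.132, 0.0]
wrist_force: [-1.4, 2.4, 4.5]
width: 0.524
grip_force: 30.9
```

```bash
python3 go.py .549 .1029 .14 1.4215
```

```text
shift [-0.0449  0.1941 -0.082 ] turn -0.0005 tilt [ 4.e-04  1.e-04 -1.e+00] rows 3.447599336420017 t 4.975 grip 0.5236492070645096 30.89645778760314 [-1.4  2.4  4.5]
```

>>> step_arm(series=[0, 0, -0.01, 0, 0, 0, -0.03, 0, 0, 0, -0.055, 0, 0, 0, -0.08, 0, 0, 0, -0.1, 0, 0, 0, -0.115, 0, 0, 0, -0.12, 0], newtons=40)

```text
time: 5.85
tool_pos: [0.4758, -0.0826, 0.1786]
tcp_rot: [0.235, 3.131, -0.001]
wrist_force: [-0.4, -0.6, -1.5]
width: 0.522
grip_force: 41.0
```

>>> step_arm(series=[-0.004, 0.018, 0, 0, -0.011, 0.048, 0, 0, -0.019, 0.083, 0, 0, -0.027, 0.118, 0, 0, -0.035, 0.15, 0, 0, -0.041, 0.176, 0, 0, -0.0445, 0.19, 0, 0, -0.045, 0.194, 0, 0])

```text
time: 6.85
tool_pos: [0.5486, 0.103, 0.177]
tcp_rot: [-0.234, -3.132, 0.001]
wrist_force: [-1.0, -0.0, -0.8]
width: 0.524
grip_force: 41.1
```

```bash
python3 go.py .549 .1029 .070 1.4215; python3 - <<'E'
from h import *
p=viewer.read_camera("scene");A=cv2.resize(p["image"][70:210,170:310,::-1],None,fx=4,fy=4)
cv2.imwrite("pics/3.png",A)
p=viewer.read_camera("top");A=cv2.resize(p["image"][100:240,110:290,::-1],None,fx=4,fy=4)
cv2.imwrite("pics/3t.png",A)
E
```

```text
shift [-0.0005  0.      0.107 ] turn 0.0004 tilt [-1.4e-03 -5.0e-04 -1.0e+00] rows 1.7115368644993223 t 6.85 grip 0.5240350840801755 41.114407014101744 [-1.  -0.  -0.8]
```

View pics/3.png

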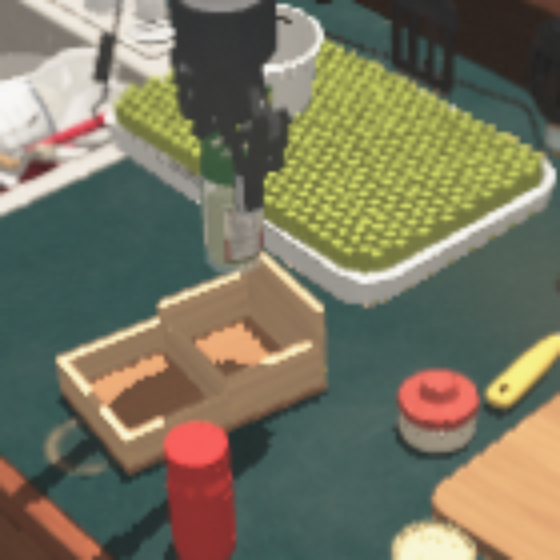

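The jar is held upright, with its bottom centre near scene native px (228,136), clear above the back board. I'll check that pixel against the projection, then lower it most of the way.

```bash
python3 - <<'E'
from h import *; import pickle
a,b=pickle.load(open("pk","rb")); print(proj(a,[[.549,.103,.119],[.549,.103,.01]]))
E
```

```text
[[228.6012142  134.81554623]
 [230.07420961 161.32102222]]
```

>>> step_arm(series=[0, 0, 0.015, 0, 0, 0, 0.035, 0, 0, 0, 0.055, 0, 0, 0, 0.075, 0, 0, 0, 0.09, 0, 0, 0, 0.1, 0, 0, 0, 0.104, 0, 0, 0, 0.104, 0])

```text
time: 7.95
tool_pos: [0.5491, 0.1027, 0.0738]
tcp_rot: [0.235, 3.133, 0.0]
wrist_force: [0.0, 0.2, -1.4]
width: 0.521
grip_force: 41.1
```

```bash
python3 go.py .549 .1029 .068 1.4215
```

```text
shift [0.0001 0.0002 0.0058] turn -0.0005 tilt [ 2.e-04 -0.e+00 -1.e+00] rows 0.0925266217782102 t 7.95 grip 0.5211143440931332 41.10839579254389 [ 0.   0.2 -1.4]
```

>>> step_arm(series=[0, 0, 0.002, 0, 0, 0, 0.004, 0, 0, 0, 0.005, 0, 0, 0, 0.0055, 0, 0, 0, 0.006, 0, 0, 0, 0.006, 0])

```text
time: 8.7
tool_pos: [0.549, 0.1028, 0.068]
tcp_rot: [0.235, 3.133, 0.0]
wrist_force: [-0.8, -0.7, 2.0]
width: 0.522
grip_force: 41.2
```

>>> step_arm(series=[0, 0, 0.0005, 0, 0, 0, 0.001, 0, 0, 0, 0.001, 0])

```text
time: 9.07
tool_pos: [0.5492, 0.1028, 0.0679]
tcp_rot: [0.235, 3.132, 0.0]
wrist_force: [-2.6, -0.3, 6.8]
width: 0.517
grip_force: 41.7
```

>>> step_arm(series=[0, 0, 0, 0, 0, 0, 0, 0, 0, 0, 0, 0, 0, 0, 0, 0, 0, 0, 0, 0, 0, 0, 0, 0], gripper=0.8)

```text
time: 9.82
tool_pos: [0.5489, 0.1027, 0.0667]
tcp_rot: [0.235, 3.133, -0.0]
wrist_force: [0.6, 0.5, 0.1]
width: 0.798
grip_force: 0.0
```

>>> step_arm(series=[0, 0, -0.015, 0, 0, 0, -0.04, 0, 0, 0, -0.07, 0, 0, 0, -0.1, 0, 0, 0, -0.12, 0, 0, 0, -0.13, 0])

```text
time: 10.58
tool_pos: [0.5496, 0.1029, 0.1987]
tcp_rot: [0.235, 3.13, 0.001]
wrist_force: [0.6, -0.8, -0.5]
width: 0.796
grip_force: 0.0
```

```bash
python3 go.py .473 -.198 .2 1.4215
```

```text
shift [ 0.0309 -0.3089 -0.0016] turn -0.0005 tilt [ 2.6e-03  4.0e-04 -1.0e+00] rows 4.967361888368883 t 10.575 grip 0.7964263993261841 0.0 [ 0.6 -0.8 -0.5]
```

>>> step_arm(series=[0.003, -0.03, 0, 0, 0.008, -0.08, 0, 0, 0.013, -0.13, 0, 0, 0.018, -0.18, 0, 0, 0.023, -0.23, 0, 0, 0.027, -0.27, 0, 0, 0.03, -0.3, 0, 0, 0.031, -0.309, 0, 0], gripper=1)

```text
time: 11.58
tool_pos: [0.4711, -0.1994, 0.1959]
tcp_rot: [-0.239, -3.131, -0.001]
wrist_force: [0.7, -0.3, -0.1]
width: 1.0
grip_force: 0.0
```

```bash
python3 - <<'E'
from h import *; import pickle
p=viewer.read_camera("scene");q=viewer.read_camera("top")
A=cv2.resize(p["image"][100:250,180:300,::-1],None,fx=4,fy=4)
B=cv2.resize(q["image"][100:250,120:310,::-1],None,fx=2,fy=2)
c=np.zeros((600,800,3),np.uint8);c[:,:480]=A;c[:300,480:]=B[:,:320];cv2.imwrite("pics/4.png",c)
for l in("jar","tin"):print(l,[(np.round(d["point"]),round(d["score"],2)) for d in viewer.spot_point(p,l)],[(np.round(d["point"]),round(d["score"],2)) for d in viewer.spot_point(q,l)])
E
python3 go.py .473 -.198 .033 1.4215
```

```text
jar [(array([228., 164.]), 0.98), (array([221., 206.]), 0.69)] [(array([176., 165.]), 0.91), (array([231., 221.]), 0.67)]
tin [(array([285., 248.]), 0.87), (array([276., 225.]), 0.82)] [(array([296., 189.]), 0.46)]
shift [-0.0009 -0.0008  0.1635] turn 0.0007 tilt [-3.e-04  5.e-04 -1.e+00] rows 2.616083695516841 t 11.875 grip 0.9988091872823744 0.0 [ 0.6 -0.3  0.7]
```

View pics/4.png

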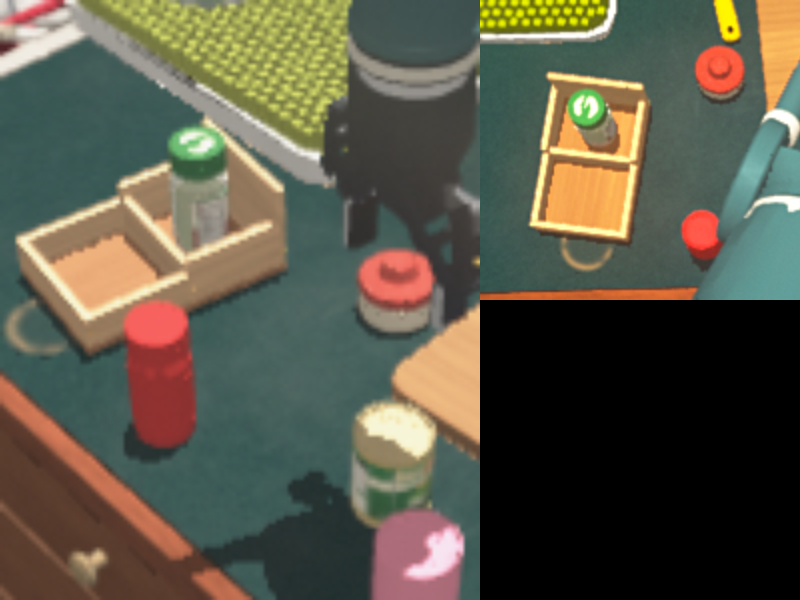

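The jar stands upright in the back compartment, with its cap at scene native px (228,137). The fingers are open above the green-labelled tin, whose lid is at about (279,208). The pink tin is in front of it at about (285,240). Next I'll lower onto the green tin and grip it.

>>> step_arm(series=[-0.0009, -0.0008, 0.03, 0, -0.0009, -0.0008, 0.065, 0, -0.0009, -0.0008, 0.1, 0, -0.0009, -0.0008, 0.13, 0, -0.0009, -0.0008, 0.15, 0, -0.0009, -0.0008, 0.16, 0, -0.0009, -0.0008, 0.1635, 0, -0.0009, -0.0008, 0.1635, 0])

```text
time: 12.88
tool_pos: [0.4735, -0.1991, 0.0337]
tcp_rot: [0.234, 3.132, -0.001]
wrist_force: [0.2, -0.0, -0.7]
width: 1.0
grip_force: 0.0
```

>>> step_arm(series=[0, 0, 0, 0, 0, 0, 0, 0, 0, 0, 0, 0, 0, 0, 0, 0, 0, 0, 0, 0, 0, 0, 0, 0, 0, 0, 0, 0], gripper=0.5, newtons=40)

```text
time: 13.75
tool_pos: [0.4739, -0.1995, 0.0343]
tcp_rot: [0.235, 3.131, -0.001]
wrist_force: [-0.2, 0.7, 5.3]
width: 0.664
grip_force: 42.8
```

```bash
python3 go.py .461 .1162 .15 1.4215
```

```text
shift [ 0.0597  0.3102 -0.1159] turn -0.0007 tilt [ 1.9e-03 -7.0e-04 -1.0e+00] rows 5.3839550451284275 t 13.75 grip 0.6638262507408961 42.78385519981384 [-0.2  0.7  5.3]
```

>>> step_arm(series=[0, 0, -0.01, 0, 0, 0, -0.03, 0, 0, 0, -0.055, 0, 0, 0, -0.08, 0, 0, 0, -0.105, 0, 0, 0, -0.122, 0, 0, 0, -0.13, 0])

```text
time: 14.62
tool_pos: [0.4731, -0.1993, 0.1642]
tcp_rot: [0.235, 3.132, -0.001]
wrist_force: [-0.1, 0.8, -1.9]
width: 0.661
grip_force: 42.8
```

>>> step_arm(series=[0.004, 0.02, 0, 0, 0.012, 0.06, 0, 0, 0.021, 0.11, 0, 0, 0.031, 0.16, 0, 0, 0.04, 0.21, 0, 0, 0.049, 0.255, 0, 0, 0.056, 0.29, 0, 0, 0.0597, 0.31, 0, 0])

```text
time: 15.62
tool_pos: [0.4581, 0.1187, 0.1618]
tcp_rot: [-0.231, -3.13, 0.0]
wrist_force: [0.8, 0.8, -2.3]
width: 0.661
grip_force: 43.1
```

```bash
python3 - <<'E'
from h import *
p=viewer.read_camera("scene");q=viewer.read_camera("top")
A=cv2.resize(p["image"][80:230,180:300,::-1],None,fx=4,fy=4)
B=cv2.resize(q["image"][100:250,120:280,::-1],None,fx=2,fy=2)
c=np.zeros((600,800,3),np.uint8);c[:,:480]=A;c[:300,480:]=B;cv2.imwrite("pics/5.png",c)
print(proj(p,[[.461,.1162,.13]]))
E
python3 go.py .461 .1162 .047 1.4215
```

```text
[[203.54075672 141.6251547 ]]
shift [-0.0033 -0.0021  0.1149] turn 0.0028 tilt [-2.7e-03  4.0e-04 -1.0e+00] rows 1.8386723615693523 t 15.725 grip 0.6625269410186053 43.099088072776794 [ 0.2  0.1 -0.8]
```

View pics/5.png

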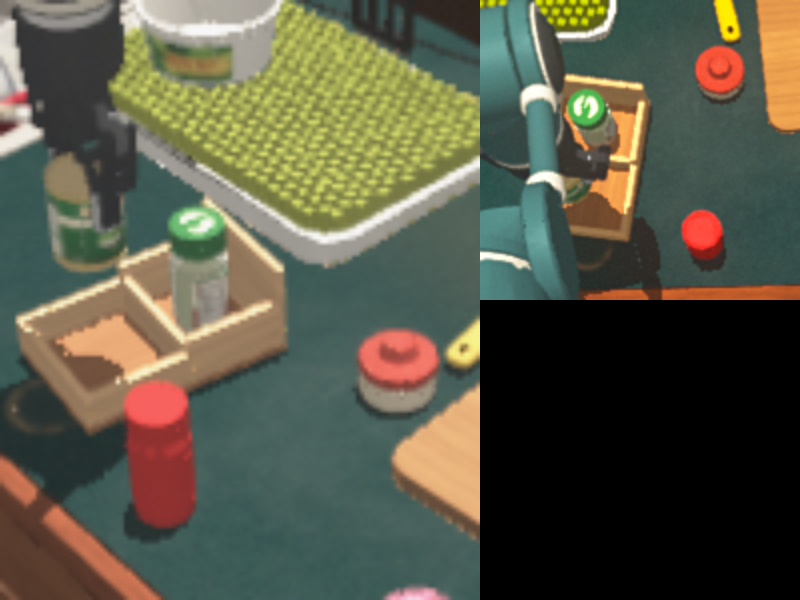

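The tin is held upright over the front compartment, with its bottom at scene px (202,143) against a predicted (203.5,141.6). The jar is still standing. I'll lower the tin.

>>> step_arm(series=[-0.003, -0.002, 0.01, 0.002, -0.003, -0.002, 0.03, 0.002, -0.003, -0.002, 0.05, 0.002, -0.003, -0.002, 0.07, 0.002, -0.003, -0.002, 0.085, 0.002, -0.003, -0.002, 0.097, 0.002, -0.003, -0.002, 0.108, 0.002, -0.003, -0.002, 0.111, 0.002])

```text
time: 16.73
tool_pos: [0.4624, 0.1137, 0.0514]
tcp_rot: [-0.238, -3.131, 0.0]
wrist_force: [-0.1, 0.5, -0.8]
width: 0.662
grip_force: 43.1
```

>>> step_arm(series=[0, 0, 0, 0, 0, 0, 0, 0])

```text
time: 16.98
tool_pos: [0.4634, 0.1141, 0.0528]
tcp_rot: [0.238, 3.131, 0.001]
wrist_force: [-0.4, -0.1, -1.2]
width: 0.663
grip_force: 43.1
```

```bash
python3 go.py .461 .1162 .044 1.4215
```

```text
shift [0.0027 0.0017 0.0088] turn -0.0023 tilt [ 1.3e-03  2.0e-04 -1.0e+00] rows 0.14972122958221673 t 16.975 grip 0.6626435109708019 43.10551464557648 [-0.4 -0.1 -1.2]
```

>>> step_arm(series=[0.0015, 0.001, 0.002, -0.002, 0.0025, 0.0017, 0.004, -0.002, 0.0025, 0.0017, 0.006, -0.002, 0.0025, 0.0017, 0.007, -0.002, 0.0025, 0.0017, 0.0078, -0.002, 0.0025, 0.0017, 0.0078, -0.002])

```text
time: 17.73
tool_pos: [0.4607, 0.116, 0.0444]
tcp_rot: [0.235, 3.133, 0.0]
wrist_force: [-0.4, -0.5, -1.2]
width: 0.66
grip_force: 43.1
```

>>> step_arm(series=[0, 0, 0.0005, 0, 0, 0, 0.001, 0, 0, 0, 0.0013, 0, 0, 0, 0.0013, 0])

```text
time: 18.23
tool_pos: [0.4608, 0.116, 0.0443]
tcp_rot: [-0.235, -3.133, 0.0]
wrist_force: [-3.9, 0.0, 9.7]
width: 0.659
grip_force: 43.7
```

>>> step_arm(series=[0, 0, 0, 0, 0, 0, 0, 0, 0, 0, 0, 0, 0, 0, 0, 0, 0, 0, 0, 0], gripper=0.8)

```text
time: 18.85
tool_pos: [0.4605, 0.1159, 0.043]
tcp_rot: [-0.235, -3.133, 0.0]
wrist_force: [0.4, -0.5, -0.1]
width: 0.798
grip_force: 0.0
```

>>> step_arm(series=[0, 0, -0.01, 0, 0, 0, -0.03, 0, 0, 0, -0.06, 0, 0, 0, -0.1, 0, 0, 0, -0.14, 0, 0, 0, -0.17, 0, 0, 0, -0.18, 0])

```text
time: 19.73
tool_pos: [0.462, 0.1163, 0.2261]
tcp_rot: [0.235, 3.128, 0.002]
wrist_force: [0.4, -0.7, -0.9]
width: 0.797
grip_force: 0.0
```

>>> step_arm(series=[0, 0.04, 0, 0, 0, 0.09, 0, 0, 0, 0.14, 0, 0, 0, 0.19, 0, 0, 0, 0.23, 0, 0, 0, 0.25, 0, 0, 0, 0.25, 0, 0])

```text
time: 20.6
tool_pos: [0.4974, 0.3635, 0.222]
tcp_rot: [-0.233, -3.132, 0.002]
wrist_force: [-1.9, -1.3, -0.0]
width: 0.802
grip_force: 0.0
```

```bash
python3 - <<'E'
from h import *
p=viewer.read_camera("scene");q=viewer.read_camera("top")
A=cv2.resize(p["image"][110:270,175:335,::-1],None,fx=2.5,fy=2.5)
B=cv2.resize(q["image"][110:260,140:373,::-1],(400,258))
c=np.zeros((400,800,3),np.uint8);c[:,:400]=A;c[:258,400:]=B;cv2.imwrite("pics/6.png",c)
print(proj(p,[[.461,.1162,.082],[.549,.103,.116]]),proj(q,[[.461,.1162,.082],[.549,.103,.116]]))
E
```

```text
[[204.8507416  153.86884918]
 [228.6436282  135.58387741]] [[169.30270401 192.7790249 ]
 [172.73631138 153.57160283]]
```

View pics/6.png

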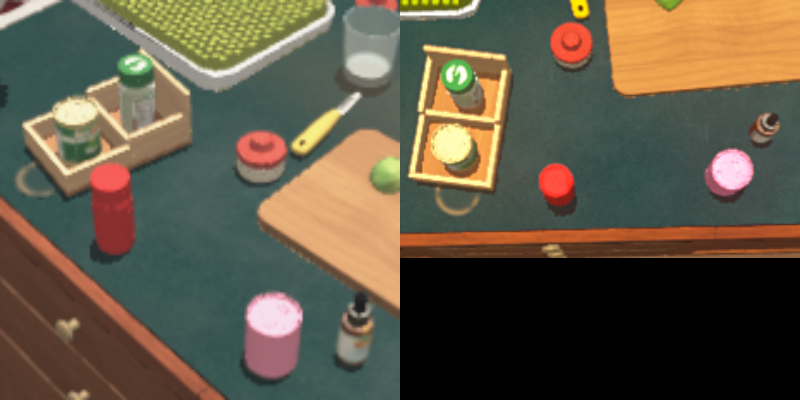

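The jar (cap at scene px 229,136) and the tin (lid at 205,153) both stand upright in their compartments, matching the projected positions. The dropper, the red jar and the pink tin are untouched.

```bash
python3 -c "from workcell import job;print(job.finish_job())"
```

```text
the job is handed in; nothing more can be done
None
```

The green-capped jar was set down upright in the caddy's back compartment first, then the tin upright in the front one, with the dropper left where it stood; the job was handed in at about 21 s and no verdict came back.

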